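Park the twin scent diffuser over its drip tray

TASK

Take the sliding hanger by the grip on top of the rail and pull the hanging twin diffuser out over the kerb of its marble rest, then bring it over the round steel drip tray, take the swing out of it so that it hangs still with its foot over the middle of the tray for several seconds, and let go of the grip with everything still at rest. Handle it only by the grip: do not touch the full pots or crossbar, do not let it swing up wildly or knock back against the outside of the rest's kerb, and leave the rest and the other things on the top where they are.

Things in the scene. Friction and masses are not known exactly. Their poses are not given: they have to be found in the camera images.
- rail: fixed counter-top rail: a 18 mm round steel bar, axis 283 mm above the table, on two posts 860 mm apart (22 mm thick, on flat feet). Origin on the table below the middle of the bar; y runs along the bar. The slider travels toward -y of this frame
- slider (a joint): travel of the hanger slider along the rail in m: 0 as built, growing toward -y of the rail; stops at -0.03 and 0.42. At value q its middle (and the pivot) is at rail y = 0.19 - q. Slider mass 0.25 kg, dry friction about 1.2 N: it stays where it is left
- grip (a point): grip point in the middle of the black upright fin on top of the slider, 324 mm above the table. The fin is 24 mm thick along the rail (y), 36 mm across it (x), top at 346 mm; slider block below it 60 mm long, its top at 298 mm. Pinch it from above, fingers closing along the rail. Axes as the rail's
- pendant (a joint): swing angle of the diffuser about its pivot pin, rad: 0 hanging level, positive when its foot is ahead toward -y of the rail (the slider's travel direction). Hardly damped (dies out over about a minute). Slider held: natural angular frequency 5.3 rad/s. Slider acceleration a (m/s^2, toward -y) adds -2.9 a rad/s^2. Nominal mass 0.56 kg, centre of mass 86 mm below the pivot
- pivot (a point): pivot pin of the diffuser, below the slider, 245 mm above the table, 79 mm below the grip point
- foot (a point): centre of the brass ball foot (20 mm diameter) at the lower end of the diffuser's stem, 211 mm below the pivot; the ball's underside hangs 24 mm above the table. Above it, 112 mm below the pivot, a 310 mm brass crossbar along the rail carries a white ceramic pot (54 mm wide, 50 mm high) at each end, 150 mm from the stem
- rest: loose white marble rest, 130 x 116 x 20 mm (116 along the rail), 2 kg, origin centre of underside, axes as the rail's. Rounded kerb round its edges: top at 34.5 mm, 16 mm wide, middle line at y = +-50 mm. The foot starts hanging free inside and overlaps the kerb by 10.5 mm in height: dragged, the diffuser tilts to about 0.3 rad, slips over with the slider about 110 mm past the centre, and swings
- tray: round stainless drip tray fixed on the table below the rail, 116 mm wide, 12 mm high, well below the foot; origin: centre of the underside
- bowl: bystander: white ceramic key bowl, 140 mm wide, 55 mm high; origin at the centre of its underside
- case: bystander: black sunglasses case, 65 x 160 x 45 mm; origin at the centre of its underside
- perfume: bystander: amber glass perfume bottle with black cap, 35 x 55 x 102 mm; origin at the centre of its underside
Things that resemble listed ones, but are neither listed nor needed, are in the scene too. Of the things like the tray, leave any that is brown, green or purple; of the rest the smaller one is meant.

How it is judged:
On the way, in this order (a step that is already met when the one before it is completed fails the run):
1. the diffuser's foot has been drawn out over the kerb, clear of the marble rest (y of foot in the frame of rest below -0.085 m), for 0.03 s.
2. the diffuser hangs still with its foot over the middle of the tray for 3 s (horizontal distance between foot and tray below 0.025 m and value of joint pendant between -0.07 and 0.07 rad), for 3 s.
At the end, for the whole second after the job is handed in: the diffuser hangs released from the rail with its foot within 25 mm (horizontally) of the tray's centre, swinging less than 0.07 rad and 0.35 rad/s, with the slider at rest, after having hung so for 3 s (all of step 2 and velocity of joint pendant between -0.35 and 0.35 rad/s and velocity of joint slider between -0.02 and 0.02 m/s); the robot touches nothing.
It fails at once if the diffuser swings up beyond 0.5 rad (value of joint pendant above 0.5 rad or value of joint pendant below -0.5 rad).
It fails at once if the robot touches the hanging diffuser (contact force between any of the arm, the fingers and pendant above 0.3 N).
It fails at once if the foot, once out, knocks against the outside of the kerb (y of foot in the frame of rest below -0.061 m and contact force between pendant and rest above 0.5 N).
It fails at once if the marble rest is shifted (distance of rest from where it was at the start of the episode above 0.02 m).
It fails at once if a bystander is disturbed (distance of any of bowl, case, perfume from where it was at the start of the episode above 0.03 m).
It also fails if it takes over 48 s, if anything falls off the work surface, if the arm or the gripper's body presses on something with over 40 N, if the wrist force passes 120 N, or if a joint passes its speed limit or range.

ROBOT

A 6-joint arm with a two-finger parallel gripper is mounted at the origin on the work surface. World frame = base frame: x ahead of the robot, y to its left, z up, the work surface at z = 0. Lengths are in m, angles in rad, forces in N, time in s.
With the tool pointing down it reaches from about 0.25 to 0.775 m from the base axis. Payload 4 kg.
Tool frame: the origin (TCP) lies between the finger pads; the fingertips stand 11 mm ahead of it and the grasp point (between the pads) lies 8 mm behind it (robot.tip_extent is the z of the fingertips in the tool frame, in m); z points along the fingers, y is the line along which they close (so a half turn about z gives the same grasp; the last joint's range is limited). The gripper opens to 94 mm and grips with 3 to 60 N. Pads are 16 mm wide; open, the fingers measure 119 mm over their backs; the gripper's body (75 mm by 177 mm) begins 78 mm behind the grasp point.
Start: joints at [-1.233, 0.087, 1.371, -0, 1.684, -0.103], TCP at [0.235, -0.497, 0.217] pointing down, gripper open.
Joint ranges: [-3.1, 3.1], [-0.76, 2.03], [0.27, 2.55], [-1.08, 4.22], [0.17, 2.65], [-2.57, 2.57]. Speed limits (rad/s): [2.79, 2.79, 3.14, 3.14, 3.14, 3.14].

INTERFACE

Orientations are given as [roll, pitch, yaw] about the fixed x, y, z axes, in that order (R = Rz(yaw) Ry(pitch) Rx(roll)).
In Python, from bench import robot, imaging gives the robot as it stands.
- The arm moves only by the shell command python3 -m pendant 'ROWS'. ROWS is JSON, a list of rows, each a list of 7 numbers: the shift along the world's x, y, z in cm, then the turn, a rotation vector about the world's x, y, z in degrees, then the opening, from 0 (shut) to 1 (fully open). In form: [[dx, dy, dz, ax, ay, az, jaw], ...]. A call has 1 to 8 rows; each row shifts and turns the commanded pose from where the row before left it; what a row does not reach is not made up. A row lasts 1/10 s, in which the tool goes at most 50 mm and 8.59 degrees, less where a joint would pass 70% of its speed; a pose out of reach is approached as far as the arm can. A call is refused whole if a number of a shift passes 5 or a number of a turn 8.59, either way. A call with a gripper value outside its range is refused whole. The fingers move at their own pace and stop on an object; the grip force is fixed at half the most. Time passes only in rows, so rows that do not move let the fingers close. It gives the time, the measured TCP pose, the force, the opening and the grip force at its end, in the units of the state.
- robot.get_obs(): the state, without advancing time (a new reading comes with each control period).
- imaging.snapshot(name): name is "side" or "top" or "wrist"; returns the picture (480x640x3 uint8, red, green, blue); there is no depth.
- imaging.camera_params(name): a dict with "camera_matrix" (3x3 intrinsics, pixels), "R" (3x3) and "t" (3): a world point X has camera coordinates R X + t. Camera axes: x right, y down, z forward; pixel columns grow to the right and rows downward; lengths in m; the calibration is good to about 2 mm. A picture is of the moment at which its call begins: read the wrist's pose just before it. camera_params takes no time and is no camera call; for the wrist camera it gives the pose at the moment of the call.
- robot.close_job(): hands the job in; it is judged then, once.
The state is a dict: "time": time; "joint_positions": joint angles; "qvel": joint speeds; "joint_torque": joint torques, N m; "tool_pos": TCP position; "ee_rot": TCP orientation; "wrist_force": force on the tool from outside, world axes, zero at the start; "wrist_torque": the same for the moment, N m; "width": finger opening in m; "finger_force": force on a finger pad.
Only numpy, scipy, OpenCV 4.12 (cv2) and the standard library are available. Lean on these libraries where they do the work, as an engineer would, in place of code of your own. Each camera call takes 0.05 s, during which the arm holds its last target. There are 200 camera calls.

## Working session

There is one attempt and no reset: what is moved stays moved. The work goes in short steps, Python scripts to look and compute and a shell command to move; the robot and the scene stay as the last step left them, time stands still between calls to the robot, and variables do not carry over. Pictures are saved under pics/ and viewed, at most 10 in all, crops included, and the job is handed in when it is done.

```bash
mkdir -p pics; cat > h.py <<'E'
import numpy as np, cv2
from bench import robot, imaging
def snap(n,f):
    im=imaging.snapshot(n); cv2.imwrite(f'pics/{f}.png',im[:,:,::-1]); return im
def px2w(n,u,v,z,P=None):
    P=P or imaging.camera_params(n)
    K,R,t=[np.array(P[k]) for k in('camera_matrix','R','t')]
    d=R.T@np.linalg.solve(K,[u,v,1]); c=-R.T@t
    return c+d*(z-c[2])/d[2]
def w2px(n,X,P=None):
    P=P or imaging.camera_params(n)
    K,R,t=[np.array(P[k]) for k in('camera_matrix','R','t')]
    p=K@(R@np.array(X)+t); return p[:2]/p[2]
E
python3 - <<'E'
from h import *
snap('top','top0'); snap('side','side0')
for n in('top','side'):
    P=imaging.camera_params(n);R=np.array(P['R']);print(n,-R.T@np.array(P['t']),R[2])
o=robot.get_obs();print(o['time'],o['tool_pos'],o['ee_rot'],o['width'])
E
```

```text
top [ 0.33175248 -0.04919122  1.58546493] [ 0.14004912 -0.01873699 -0.98996726]
side [1.16170795 0.64546047 0.8018049 ] [-0.55847689 -0.62538287 -0.54497691]
0.1 [ 0.23450644 -0.49698883  0.21543962] [-3.13965341e+00 -1.92521080e-04  4.40807699e-01] 0.09416712954711588
```

View pics/top0.png

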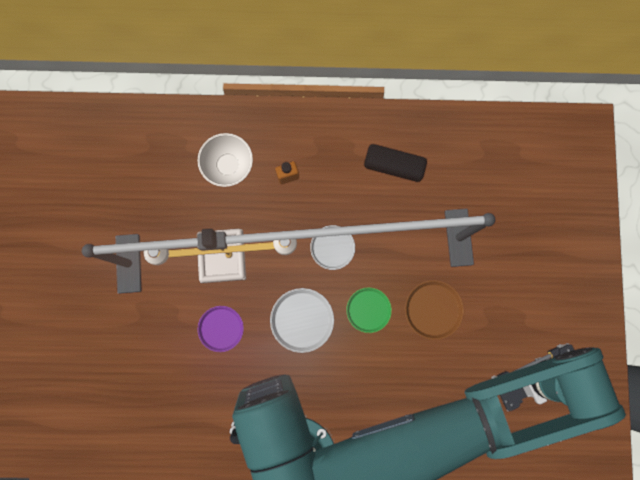

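View pics/side0.png

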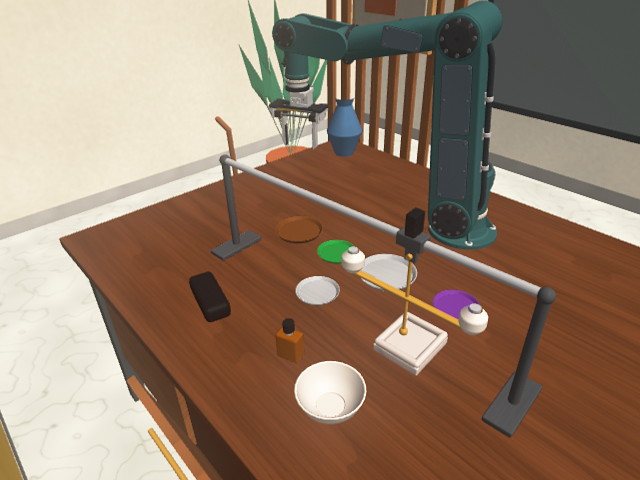

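The top view shows tray candidates at purple (221,328), big steel (302,320), green (369,310), brown (435,309) and small steel (332,247). I choose the small steel one. The fin is at (208,238), and the rail runs from (88,250) to (490,219).

```bash
python3 - <<'E'
from h import *
im=cv2.imread('pics/top0.png')
c=cv2.resize(im[190:310,130:370],None,fx=3.3,fy=3.3,interpolation=cv2.INTER_CUBIC);cv2.imwrite('pics/crop1.png',c)
A=px2w('top',88,250,.283);B=px2w('top',490,219,.283);print('rail',A,B,np.linalg.norm(A-B),'mid',(A+B)/2)
print('yaw',np.degrees(np.arctan2(*(A-B)[[0,1]]*np.array([-1,1]))))
print('fin',px2w('top',208.5,237,.346),px2w('top',208.5,237,.324))
hsv=cv2.cvtColor(im,cv2.COLOR_BGR2HSV)
for (u,v) in((332,247),(302,320)):
    m=((hsv[:,:,1]<60)&(hsv[:,:,2]>110)).astype(np.uint8);w=np.zeros_like(m);cv2.circle(w,(u,v),42,1,-1)
    m=m*w;
    ys,xs=np.nonzero(m); print(xs.min(),xs.max(),ys.min(),ys.max())
    n,l,s,cc=cv2.connectedComponentsWithStats(m); 
    for i in range(1,n):
        if s[i,4]>200: print(s[i],cc[i])
E
```

```text
rail [0.48121003 0.43883816 0.283     ] [ 0.56369798 -0.42341552  0.283     ] 0.8661903229442359 mid [0.52245401 0.00771132 0.283     ]
yaw 5.464600562122934
fin [0.50479631 0.17320552 0.346     ] [0.50786777 0.17715297 0.324     ]
290 371 225 269
[ 290  225   82   45 2068] [330.68665377 243.87427466]
270 333 288 352
[ 270  288   64   65 3286] [301.6168594 320.0584297]
```

View pics/crop1.png

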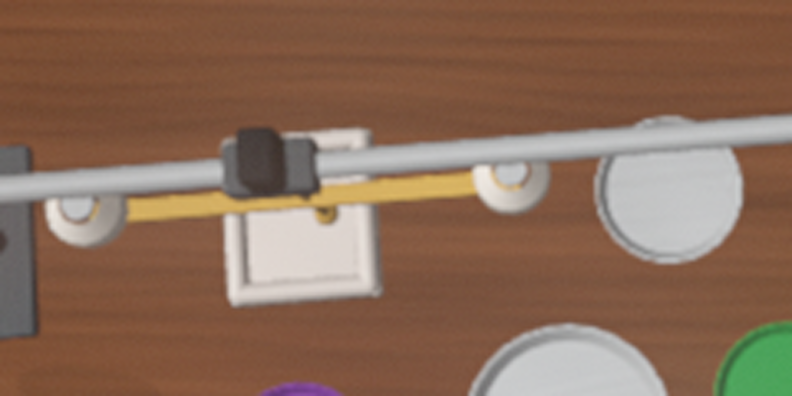

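The crop shows the plain steel tray centred at (332.7,247.4) and about 45 px wide. The ball foot is at (229.1,254.8) and the fin at about (208,237). The rest's kerb corners are visible too.

```bash
python3 - <<'E'
from h import *
f=lambda x,y:(130+x/3.3,190+y/3.3)
T=px2w('top',*f(669,189.5),.008);print('tray',T, 'dia',np.linalg.norm(px2w('top',*f(595,189.5),.012)-px2w('top',*f(743,189.5),.012)))
print('big dia',np.linalg.norm(px2w('top',270,320,.012)-px2w('top',333.5,320,.012)))
F=px2w('top',*f(327,213),.036);print('foot',F)
A=px2w('top',88,250,.283);B=px2w('top',490,219,.283)
m=(A+B)/2;yw=np.radians(5.46);ey=np.array([-np.sin(yw),np.cos(yw)]);ex=np.array([np.cos(yw),np.sin(yw)])
c=[px2w('top',*f(*p),.03)[:2] for p in((228,305),(381,293),(372,130))]
R=(c[0]+c[2])/2;print('rest',R,np.linalg.norm(c[0]-c[1]),np.linalg.norm(c[1]-c[2]),'yaw',np.degrees(np.arctan2(c[2][1]-c[1][1],c[2][0]-c[1][0])))
fin=px2w('top',*f(257,158),.346)
for n,p in(('tray',T),('foot',F),('rest',R),('fin',fin)): print(n,p,'rail xy',ex@(p[:2]-m[:2]),ey@(p[:2]-m[:2]))
# predicted projections from model q=0 for overlay check
for n in('top','side'):
    im=cv2.imread(f'pics/{n}0.png')
    w=lambda x,y,z:np.r_[m[:2]+ex*x+ey*y,z]
    for sx in(-.018,.018):
        for y in(.178,.202): cv2.circle(im,tuple(int(round(a*8)) for a in w2px(n,w(sx,y,.346))),8,(0,0,255),-1,shift=3)
    for P,col in((w(0,.19,.034),(0,255,0)),(w(0,-.43,.283),(255,0,0)),(w(0,.43,.283),(255,0,0)),(w(0,0,.283),(255,0,0)),(T,(255,0,255)),(np.r_[R,.02],(0,255,255))):
        cv2.circle(im,tuple(int(round(a*8)) for a in w2px(n,P)),12,col,-1,shift=3)
    if n=='top': a=im[190:310,130:370]
    else: a=im[190:370,270:510]
    cv2.imwrite(f'pics/o_{n}.png',cv2.resize(a,None,fx=3,fy=3,interpolation=cv2.INTER_CUBIC))
i=[cv2.imread(f'pics/o_{n}.png') for n in('top','side')]
cv2.imwrite('pics/ov.png',cv2.resize(np.vstack(i),None,fx=.66,fy=.66))
E
```

```text
tray [ 0.53019818 -0.0891957   0.008     ] dia 0.11643490405831967
big dia 0.1618036687959535
foot [0.50394855 0.17480763 0.036     ]
rest [0.50123933 0.19598429] 0.11735084216229666 0.12725039407557134 yaw 5.062075914982163
tray [ 0.53019818 -0.0891957   0.008     ] rail xy -0.0015117484057696213 -0.0972042047787586
foot [0.50394855 0.17480763 0.036     ] rail xy -0.002522147085606597 0.16809897960803438
rest [0.50123933 0.19598429] rail xy -0.00320409940999742 0.1894373376857469
fin [0.50296449 0.17439191 0.346     ] rail xy -0.0035413021100344742 0.16777877823070803
```

View pics/ov.png

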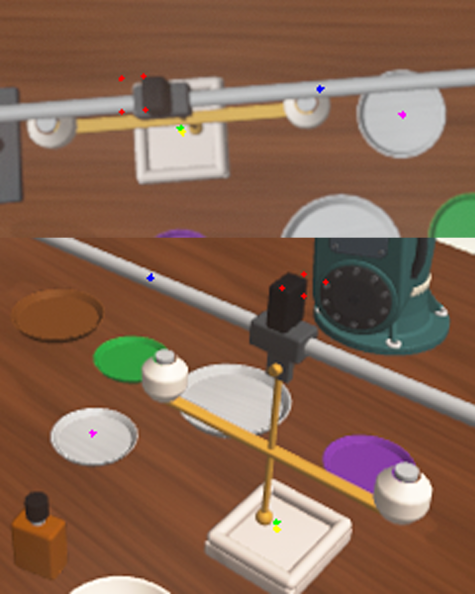

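The overlay gives these results:
- **Slider and foot:** already at rail y≈0.168, and the fin's x agrees with the rail to about 3 mm.
- **Tray:** rail y≈-0.097, measured diameter 116 mm. The big one is 162 mm, so the choice holds.
- **Rest:** rail y≈0.189.

Next I'll raise the arm and approach.

```bash
python3 -m pendant '[[0,0,4.1,0,0,-1.2,1],[0,0,4.1,0,0,-1.2,1],[0,0,4.1,0,0,-1.2,1],[0.5,1,4.1,0,0,-1.2,1],[1,2.5,4.1,0,0,-1.2,1],[1.7,4.2,0,0,0,-1.2,1],[1.7,4.2,0,0,0,-1.2,1],[1.7,4.2,0,0,0,-1.2,1]]'
python3 -m pendant '[[1.7,4.2,0,0,0,-1.2,1],[1.7,4.2,0,0,0,-1.2,1],[1.7,4.2,0,0,0,-1.2,1],[1.7,4.2,0,0,0,-1.2,1],[1.7,4.2,0,0,0,-1.2,1],[1.7,4.2,0,0,0,-1.2,1],[1.7,4.2,0,0,0,-1.2,1],[1.7,4.2,0,0,0,-1.2,1]]'
python3 -m pendant '[[1.7,4.2,0,0,0,-0.2,1],[1.7,4.2,0,0,0,0,1],[1.7,4.2,0,0,0,0,1],[1.5,3.5,0,0,0,0,1],[0,0,0,0,0,0,1]]'
python3 - <<'E'
from h import *
o=robot.get_obs();print(o['time'],o['tool_pos'],o['ee_rot'],o['wrist_force'])
e=np.array([.503,.1744,.318])-o['tool_pos'];print('need cm',e*100,np.degrees(.0953-o['ee_rot'][2]))
P=imaging.camera_params('wrist');im=snap('wrist','w1')
print('pred fin',w2px('wrist',[.503,.1744,.346],P))
E
```

```text
time: 0.9
tool_pos: [0.301, -0.3351, 0.4213]
ee_rot: [-3.142, -0.0, 0.271]
wrist_force: [0.5, 0.1, 0.2]
width: 0.0944
finger_force: 0.0
time: 1.7
tool_pos: [0.4368, 0.0015, 0.4212]
ee_rot: [3.141, 0.0, 0.105]
wrist_force: [0.1, -0.4, 0.8]
width: 0.0941
finger_force: 0.0
time: 2.2
tool_pos: [0.5036, 0.1642, 0.4186]
ee_rot: [-3.141, 0.005, 0.108]
wrist_force: [0.2, -1.4, -0.4]
width: 0.0938
finger_force: 0.0
2.2 [0.50360882 0.16424334 0.41857758] [-3.14105062  0.00462849  0.1080224 ] [ 0.1759634  -1.42964283 -0.37823949]
need cm [ -0.06088183   1.01566556 -10.05775813] -0.728939588636176
pred fin [306.6158801  251.04523972]
```

View pics/w1.png

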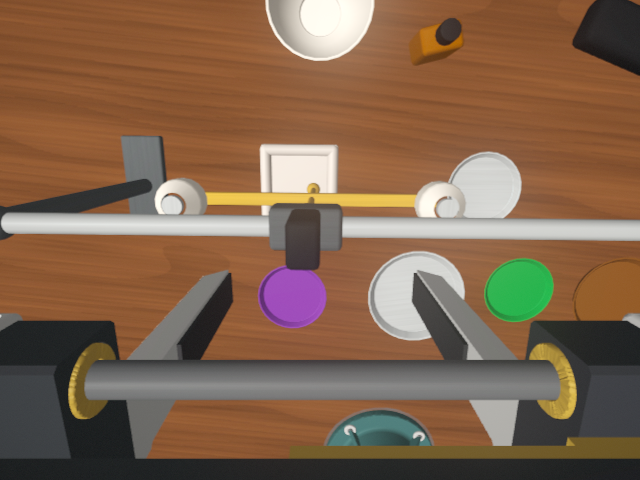

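The wrist view shows the fin's top face at about (303,253), against a prediction of (307,251). The grasp target therefore holds to about 2 mm, and the rail tilt shows -0.7° of yaw is still needed. I'll descend and write the angle estimator.

```bash
python3 -m pendant '[[0,1.2,-1,0,0,-0.73,1],[0,0,-3,0,0,0,1],[0,0,-3,0,0,0,1],[0,0,-2,0,0,0,1],[0,0,-1,0,0,0,1],[0,0,0,0,0,0,1],[0,0,0,0,0,0,1]]'
cat > ang.py <<'E'
from h import *
# theta of pendant from the side picture: brass template (stem+crossbar) in the rail plane
yw=np.radians(5.46);ey=np.array([-np.sin(yw),np.cos(yw)])
def est(piv):
    P=imaging.camera_params('side');o=robot.get_obs();im=imaging.snapshot('side')
    h=cv2.cvtColor(im,cv2.COLOR_RGB2HSV)
    m=((h[...,0]>15)&(h[...,0]<27)&(h[...,1]>110)&(h[...,2]>110)).astype(np.float32)
    m=cv2.GaussianBlur(m,(0,0),1.2)
    K,R,t=[np.array(P[k]) for k in('camera_matrix','R','t')]
    s=np.r_[np.linspace(0,0,30),np.linspace(-.115,.115,60),np.zeros(8)]   # along rail
    d=np.r_[np.linspace(.02,.2,30),np.full(60,.112),np.full(8,.211)]
    best=(-1,)
    for dy in np.arange(-.008,.0081,.002):
      for th in np.arange(-.6,.601,.01):
        y=s*np.cos(th)-d*np.sin(th)+dy; z=.245-d*np.cos(th)-s*np.sin(th)
        X=np.c_[piv[0]+ey[0]*y,piv[1]+ey[1]*y,z]
        p=(R@X.T).T+t; p=p@K.T; p=p[:,:2]/p[:,2:]
        q=cv2.remap(m,p[:,:1].astype(np.float32),p[:,1:].astype(np.float32),1).mean()
        if q>best[0]: best=(q,th,dy)
    return o,best,im
if __name__=='__main__':
    import sys
    L=[]
    for i in range(int(sys.argv[1]) if len(sys.argv)>1 else 1):
        o,b,im=est(robot.get_obs()['tool_pos'])
        tp=o['tool_pos']; L.append(b[1])
        print('t %.2f tcp %s th %.2f dy %.3f q %.2f wf %s w %.3f'%(o['time'],np.round(tp,4),b[1],b[2],b[0],np.round(o['wrist_force'],1),o['width']))
    cv2.imwrite('pics/last.png',im[:,:,::-1])
E
python3 ang.py 2; python3 -c "
from h import *;o=robot.get_obs();print(o['ee_rot'])"
```

```text
time: 2.95
tool_pos: [0.5028, 0.172, 0.3228]
ee_rot: [-3.142, -0.002, 0.088]
wrist_force: [-0.0, 0.5, 0.5]
width: 0.094
finger_force: 0.0
t 2.95 tcp [0.5028 0.172  0.3228] th 0.00 dy 0.006 q 0.83 wf [-0.   0.5  0.5] w 0.094
t 3.00 tcp [0.5031 0.1722 0.3233] th 0.00 dy 0.006 q 0.84 wf [ 0.2  0.2 -0.2] w 0.094
[-3.14131581 -0.0032299   0.08898508]
```

```bash
python3 -m pendant '[[0,0.4,-0.5,0,0,0.35,1],[0,0,0,0,0,0,1],[0,0,0,0,0,0,0.4],[0,0,0,0,0,0,0.1],[0,0,0,0,0,0,0],[0,0,0,0,0,0,0],[0,0,0,0,0,0,0]]'; python3 ang.py 2
```

```text
time: 3.75
tool_pos: [0.5027, 0.1765, 0.3165]
ee_rot: [3.141, -0.0, 0.095]
wrist_force: [0.7, -0.1, 0.6]
width: 0.0576
finger_force: 0.0
t 3.75 tcp [0.5027 0.1765 0.3165] th 0.00 dy 0.002 q 0.84 wf [ 0.7 -0.1  0.6] w 0.058
t 3.80 tcp [0.5027 0.1765 0.3165] th 0.00 dy 0.002 q 0.84 wf [-0.1  0.8  0.5] w 0.054
```

```bash
python3 -m pendant '[[0,0,0,0,0,0,0],[0,0,0,0,0,0,0],[0,0,0,0,0,0,0],[0,0,0,0,0,0,0],[0,0,0,0,0,0,0],[0,0,0,0,0,0,0],[0,0,0,0,0,0,0]]'; python3 ang.py 2
```

```text
time: 4.55
tool_pos: [0.5026, 0.1767, 0.3165]
ee_rot: [-3.141, 0.0, 0.096]
wrist_force: [0.7, 1.1, 0.0]
width: 0.0237
finger_force: 30.0
t 4.55 tcp [0.5026 0.1767 0.3165] th 0.00 dy 0.000 q 0.84 wf [0.7 1.1 0. ] w 0.024
t 4.60 tcp [0.5027 0.1767 0.3165] th 0.00 dy 0.000 q 0.84 wf [-0.4  0.9 -0.1] w 0.024
```

```bash
python3 -m pendant '[[0.02,-0.2,0,0,0,0,0],[0.05,-0.5,0,0,0,0,0],[0.05,-0.5,0,0,0,0,0],[0.05,-0.5,0,0,0,0,0],[0.05,-0.5,0,0,0,0,0],[0.05,-0.5,0,0,0,0,0],[0.05,-0.5,0,0,0,0,0],[0.05,-0.5,0,0,0,0,0]]'; python3 ang.py 2
```

```text
time: 5.45
tool_pos: [0.5063, 0.1391, 0.3165]
ee_rot: [-3.142, 0.0, 0.095]
wrist_force: [-0.9, 1.0, 0.2]
width: 0.0245
finger_force: 30.0
t 5.45 tcp [0.5063 0.1391 0.3165] th -0.12 dy 0.000 q 0.83 wf [-0.9  1.   0.2] w 0.025
t 5.50 tcp [0.5064 0.1383 0.3165] th -0.13 dy 0.000 q 0.82 wf [-1.4 -1.4  0.4] w 0.024
```

```bash
python3 -m pendant '[[0.05,-0.5,0,0,0,0,0],[0.05,-0.5,0,0,0,0,0],[0.05,-0.5,0,0,0,0,0],[0.05,-0.5,0,0,0,0,0],[0.05,-0.5,0,0,0,0,0],[0.05,-0.5,0,0,0,0,0],[0.04,-0.4,0,0,0,0,0]]'; python3 ang.py 2
cat > plan.py <<'E'
# plan rows (cm per 0.1 s along travel) from state: th, om, v(m/s now), remaining dist D(m), foot must stay clear
import numpy as np,sys
from scipy.optimize import minimize
th0,om0,v0,D=map(float,sys.argv[1:5]);N=int(sys.argv[5]) if len(sys.argv)>5 else 12; LAG=0.03
dt=.005
def sim(r,th=th0,om=om0):
    u=np.repeat(np.array(r)*.1,20)          # m/s command
    v=v0;T=[];x=0
    for uu in np.r_[u,np.zeros(20)]:
        a=(uu-v)/LAG; a=np.clip(a,-15,15); v+=a*dt;x+=v*dt
        om+=(-28.1*th-2.9*a)*dt; th+=om*dt; T.append((th,om,x,v))
    return np.array(T)
def cost(r):
    T=sim(r);e=T[-1]
    back=np.maximum(T[:,0].__abs__()-.38,0).sum()
    return (e[0]**2+(e[1]/5.3)**2)*400+((e[2]-D)/.02)**2+back*20+.05*np.sum(np.diff(np.r_[v0*10,r,0])**2)*10+.3*np.sum(np.maximum(-np.array(r),0)**2)
best=min((minimize(cost,np.full(N,D*100/N)+np.random.default_rng(k).normal(0,.3,N),bounds=[(-1.5,4.5)]*N,method='L-BFGS-B') for k in range(3)),key=lambda s:s.fun)
r=np.round(best.x,1);T=sim(r)
print('rows',r,'sum',r.sum(),'cost',best.fun)
print('end',T[-1],'maxth',abs(T[:,0]).max())
print('dx dy',[(round(a*.095,2),round(-a*.9955,2)) for a in r])
print('th,x per row',[(round(T[i,0],2),round(T[i,2],3)) for i in range(19,len(T),20)])
E
python3 plan.py -.28 0.5 .03 .176 10
```

```text
time: 6.25
tool_pos: [0.5096, 0.1051, 0.3165]
ee_rot: [3.142, 0.0, 0.095]
wrist_force: [-2.4, 1.7, -0.3]
width: 0.0238
finger_force: 30.0
t 6.25 tcp [0.5096 0.1051 0.3165] th -0.25 dy 0.002 q 0.82 wf [-2.4  1.7 -0.3] w 0.024
t 6.30 tcp [0.5097 0.1045 0.3165] th -0.25 dy 0.002 q 0.81 wf [-2.5 -0.1  0.4] w 0.024
rows [0.4 1.  1.8 2.7 3.2 3.2 2.7 1.8 0.9 0.2] sum 17.9 cost 2.4894129617692196
end [-0.02442122 -0.01020006  0.17973573  0.00057095] maxth 0.2773274666666667
dx dy [(np.float64(0.04), np.float64(-0.4)), (np.float64(0.1), np.float64(-1.0)), (np.float64(0.17), np.float64(-1.79)), (np.float64(0.26), np.float64(-2.69)), (np.float64(0.3), np.float64(-3.19)), (np.float64(0.3), np.float64(-3.19)), (np.float64(0.26), np.float64(-2.69)), (np.float64(0.17), np.float64(-1.79)), (np.float64(0.09), np.float64(-0.9)), (np.float64(0.02), np.float64(-0.2))]
th,x per row [(np.float64(-0.19), np.float64(0.004)), (np.float64(-0.07), np.float64(0.012)), (np.float64(0.06), np.float64(0.028)), (np.float64(0.14), np.float64(0.053)), (np.float64(0.17), np.float64(0.084)), (np.float64(0.15), np.float64(0.116)), (np.float64(0.1), np.float64(0.144)), (np.float64(0.04), np.float64(0.164)), (np.float64(0.0), np.float64(0.175)), (np.float64(-0.02), np.float64(0.179)), (np.float64(-0.02), np.float64(0.18))]
```

```bash
python3 -m pendant '[[0.05,-0.5,0,0,0,0,0],[0.04,-0.4,0,0,0,0,0]]'|head -2; python3 ang.py 1;  python3 -m pendant '[[0.03,-0.3,0,0,0,0,0]]'|head -2; python3 ang.py 1
```

```text
time: 6.55
tool_pos: [0.5104, 0.0964, 0.3165]
t 6.55 tcp [0.5104 0.0964 0.3165] th -0.27 dy 0.002 q 0.81 wf [-3.5  1.3  0.3] w 0.024
time: 6.7
tool_pos: [0.5107, 0.0935, 0.3165]
t 6.70 tcp [0.5107 0.0935 0.3165] th -0.28 dy 0.002 q 0.81 wf [-3.8  1.5  0.2] w 0.024
```

```bash
python3 -m pendant '[[0.03,-0.3,0,0,0,0,0]]'|head -2; python3 ang.py 1
```

```text
time: 6.85
tool_pos: [0.511, 0.0906, 0.3165]
t 6.85 tcp [0.511  0.0906 0.3165] th -0.29 dy 0.002 q 0.81 wf [-3.4  1.1  1. ] w 0.024
```

```bash
python3 -m pendant '[[0.03,-0.3,0,0,0,0,0]]'|head -2; python3 ang.py 1
```

```text
time: 7.0
tool_pos: [0.5113, 0.0876, 0.3165]
t 7.00 tcp [0.5113 0.0876 0.3165] th -0.29 dy 0.002 q 0.81 wf [-4.5  1.   1.2] w 0.024
```

```bash
python3 -m pendant '[[0.03,-0.3,0,0,0,0,0]]'|head -2; python3 ang.py 1
```

```text
time: 7.15
tool_pos: [0.5116, 0.0846, 0.3165]
t 7.15 tcp [0.5116 0.0846 0.3165] th -0.30 dy 0.002 q 0.81 wf [-4.5  1.4  0.7] w 0.024
```

```bash
python3 -m pendant '[[0.03,-0.3,0,0,0,0,0]]'|head -2; python3 ang.py 1
```

```text
time: 7.3
tool_pos: [0.5119, 0.0816, 0.3165]
t 7.30 tcp [0.5119 0.0816 0.3165] th -0.29 dy 0.002 q 0.81 wf [-4.   0.9  1. ] w 0.024
```

```bash
python3 ang.py 1
```

```text
t 7.35 tcp [0.512  0.081  0.3165] th -0.26 dy 0.002 q 0.81 wf [-4.8 -0.2  1. ] w 0.024
```

```bash
python3 plan.py -.26 .7 0 .172 10
```

```text
rows [0.4 1.1 2.  2.7 3.1 3.  2.4 1.6 0.8 0.2] sum 17.3 cost 2.339464861659966
end [-0.02580737  0.01306541  0.1729859   0.00056396] maxth 0.2564140166666667
dx dy [(np.float64(0.04), np.float64(-0.4)), (np.float64(0.1), np.float64(-1.1)), (np.float64(0.19), np.float64(-1.99)), (np.float64(0.26), np.float64(-2.69)), (np.float64(0.29), np.float64(-3.09)), (np.float64(0.29), np.float64(-2.99)), (np.float64(0.23), np.float64(-2.39)), (np.float64(0.15), np.float64(-1.59)), (np.float64(0.08), np.float64(-0.8)), (np.float64(0.02), np.float64(-0.2))]
th,x per row [(np.float64(-0.16), np.float64(0.003)), (np.float64(-0.04), np.float64(0.012)), (np.float64(0.07), np.float64(0.03)), (np.float64(0.14), np.float64(0.055)), (np.float64(0.16), np.float64(0.085)), (np.float64(0.13), np.float64(0.115)), (np.float64(0.08), np.float64(0.141)), (np.float64(0.03), np.float64(0.159)), (np.float64(-0.0), np.float64(0.169)), (np.float64(-0.02), np.float64(0.172)), (np.float64(-0.03), np.float64(0.173))]
```

```bash
python3 -m pendant '[[0.04,-0.4,0,0,0,0,0],[0.1,-1.1,0,0,0,0,0],[0.19,-2,0,0,0,0,0],[0.26,-2.7,0,0,0,0,0],[0.29,-3.1,0,0,0,0,0],[0.29,-3,0,0,0,0,0],[0.23,-2.4,0,0,0,0,0],[0.15,-1.6,0,0,0,0,0]]'|head -2;python3 -m pendant '[[0.08,-0.8,0,0,0,0,0],[0.02,-0.2,0,0,0,0,0]]'|head -2; python3 ang.py 5
```

```text
time: 8.2
tool_pos: [0.5278, -0.0833, 0.3165]
time: 8.4
tool_pos: [0.5286, -0.0921, 0.3165]
t 8.40 tcp [ 0.5286 -0.0921  0.3165] th -0.05 dy -0.002 q 0.83 wf [-3.8  0.4  0.5] w 0.024
t 8.45 tcp [ 0.5287 -0.092   0.3165] th -0.03 dy -0.002 q 0.84 wf [-4.4 -1.8  1.1] w 0.024
t 8.50 tcp [ 0.5286 -0.0917  0.3165] th -0.02 dy -0.002 q 0.83 wf [-3.6 -1.6  1.5] w 0.024
t 8.55 tcp [ 0.5286 -0.0914  0.3165] th 0.00 dy -0.002 q 0.84 wf [-3.9 -1.1  0.9] w 0.024
t 8.60 tcp [ 0.5286 -0.0912  0.3165] th 0.03 dy 0.000 q 0.86 wf [-4.2 -1.6  0.8] w 0.024
```

```bash
sed 's/+.3\*np.sum.*$//' plan.py > plan2.py; python3 - <<'E'
s=open('plan.py').read();i=s.index('+.3*np.sum');j=s.index('\n',i);open('plan2.py','w').write(s[:i]+s[j:])
E
python3 ang.py 1; python3 plan2.py .055 .3 0 0 5
```

```text
t 8.65 tcp [ 0.5286 -0.0911  0.3165] th 0.04 dy -0.002 q 0.86 wf [-4.5 -2.3 -0.5] w 0.024
rows [ 0.4  0.6  0.4 -0.  -0.3] sum 1.0999999999999999 cost 1.263435436633296
end [-0.02738597 -0.16161058  0.01101903 -0.00076139] maxth 0.067220676282099
dx dy [(np.float64(0.04), np.float64(-0.4)), (np.float64(0.06), np.float64(-0.6)), (np.float64(0.04), np.float64(-0.4)), (np.float64(-0.0), np.float64(0.0)), (np.float64(-0.03), np.float64(0.3))]
th,x per row [(np.float64(0.07), np.float64(0.003)), (np.float64(0.05), np.float64(0.009)), (np.float64(0.03), np.float64(0.013)), (np.float64(0.01), np.float64(0.014)), (np.float64(-0.01), np.float64(0.012)), (np.float64(-0.03), np.float64(0.011))]
```

```bash
sed -i 's/\*400+/*8000+/; s/\.02)\*\*2/.004)**2/' plan2.py; python3 plan2.py .055 .25 0 -.002 8|grep -v 'dx dy'
```

```text
rows [ 0.3  0.5  0.4  0.2 -0.2 -0.5 -0.6 -0.5] sum -0.3999999999999999 cost 0.3301672894998597
end [-0.00139473 -0.00969585 -0.00396723 -0.00131081] maxth 0.06460919579054913
th,x per row [(np.float64(0.06), np.float64(0.002)), (np.float64(0.05), np.float64(0.007)), (np.float64(0.02), np.float64(0.011)), (np.float64(-0.01), np.float64(0.013)), (np.float64(-0.02), np.float64(0.012)), (np.float64(-0.03), np.float64(0.008)), (np.float64(-0.02), np.float64(0.002)), (np.float64(-0.0), np.float64(-0.003)), (np.float64(-0.0), np.float64(-0.004))]
```

```bash
python3 -m pendant '[[0.03,-0.3,0,0,0,0,0],[0.05,-0.5,0,0,0,0,0],[0.04,-0.4,0,0,0,0,0],[0.02,-0.2,0,0,0,0,0],[-0.02,0.2,0,0,0,0,0],[-0.05,0.5,0,0,0,0,0],[-0.06,0.6,0,0,0,0,0],[-0.05,0.5,0,0,0,0,0]]'|head -2; python3 -m pendant '[[0,0,0,0,0,0,0]]'|head -1; python3 ang.py 14
```

```text
time: 9.5
tool_pos: [0.5282, -0.0874, 0.3165]
time: 9.6
t 9.60 tcp [ 0.5281 -0.0865  0.3165] th 0.01 dy -0.002 q 0.84 wf [-4.6  1.   1.1] w 0.024
t 9.65 tcp [ 0.5282 -0.0867  0.3165] th 0.00 dy -0.002 q 0.84 wf [-5.1  1.2  0.5] w 0.024
t 9.70 tcp [ 0.5282 -0.0868  0.3165] th 0.00 dy -0.002 q 0.84 wf [-4.7  0.1  1.3] w 0.024
t 9.75 tcp [ 0.5281 -0.087   0.3165] th -0.01 dy -0.002 q 0.84 wf [-5.3  0.2  0.5] w 0.023
t 9.80 tcp [ 0.5282 -0.0871  0.3165] th -0.01 dy -0.002 q 0.85 wf [-5.5 -0.5  1.2] w 0.024
t 9.85 tcp [ 0.5282 -0.0871  0.3165] th -0.01 dy -0.002 q 0.85 wf [-5.1 -0.3  0.9] w 0.024
t 9.90 tcp [ 0.5282 -0.0872  0.3165] th -0.01 dy -0.002 q 0.84 wf [-5.6  1.2  2.1] w 0.024
t 9.95 tcp [ 0.5282 -0.0872  0.3165] th -0.01 dy -0.002 q 0.84 wf [-5.4  1.1  1. ] w 0.024
t 10.00 tcp [ 0.5282 -0.0872  0.3165] th -0.01 dy -0.002 q 0.84 wf [-5.8  1.   1.1] w 0.024
t 10.05 tcp [ 0.5282 -0.0872  0.3165] th -0.01 dy -0.002 q 0.84 wf [-5.5  0.8  0.7] w 0.024
t 10.10 tcp [ 0.5282 -0.0872  0.3165] th -0.01 dy -0.002 q 0.84 wf [-4.6  1.7  0.2] w 0.024
t 10.15 tcp [ 0.5282 -0.0872  0.3165] th -0.01 dy -0.002 q 0.84 wf [-4.5  0.8  0.9] w 0.024
t 10.20 tcp [ 0.5282 -0.0872  0.3165] th -0.01 dy -0.002 q 0.85 wf [-5.2  0.2  1.2] w 0.024
t 10.25 tcp [ 0.5282 -0.0872  0.3165] th -0.01 dy -0.002 q 0.85 wf [-4.8  0.2  0.6] w 0.024
```

The pendant is at rest (|θ|≈0.01), with its pivot within about 2 mm of the tray centre. I'll hold it over 3 s and check from above.

```bash
for i in 1 2 3 4; do python3 -m pendant '[[0,0,0,0,0,0,0],[0,0,0,0,0,0,0],[0,0,0,0,0,0,0],[0,0,0,0,0,0,0],[0,0,0,0,0,0,0],[0,0,0,0,0,0,0],[0,0,0,0,0,0,0],[0,0,0,0,0,0,0]]'|head -1; done; python3 ang.py 3; python3 - <<'E'
from h import *
a=snap('top','top2')[170:300,260:420]; b=cv2.imread('pics/last.png')[200:380,220:460]
a=cv2.resize(a[:,:,::-1],(480,390),interpolation=2);b=cv2.resize(b,(300,225),interpolation=2)
c=np.zeros((390,780,3),np.uint8);c[:,:480]=a;c[:225,480:]=b;cv2.imwrite('pics/chk.png',c)
E
```

```text
time: 11.1
time: 11.9
time: 12.7
time: 13.5
t 13.50 tcp [ 0.5282 -0.0872  0.3165] th -0.01 dy -0.002 q 0.84 wf [-5.5 -0.1  0.7] w 0.024
t 13.55 tcp [ 0.5282 -0.0872  0.3165] th -0.01 dy -0.002 q 0.84 wf [-6.   0.6  1.1] w 0.024
t 13.60 tcp [ 0.5282 -0.0872  0.3165] th -0.01 dy -0.002 q 0.84 wf [-5.6  0.9  0.7] w 0.024
```

View pics/chk.png

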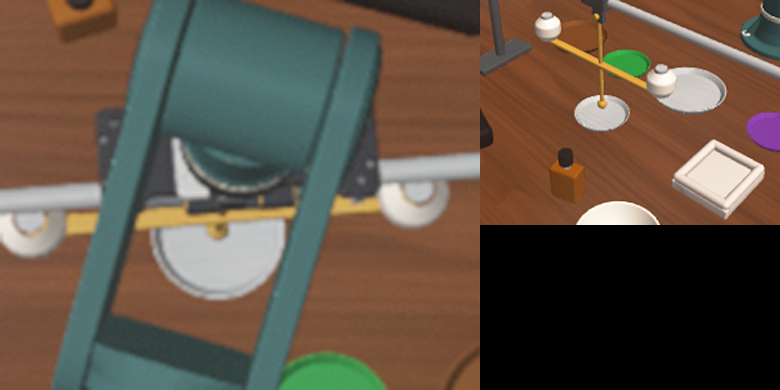

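Top view: the foot is at (333,247), right on the tray centre (332.7,247.4). The side view agrees and shows the rest undisturbed. I'll release and lift clear.

```bash
python3 -m pendant '[[0,0,0,0,0,0,0.4],[0,0,0,0,0,0,0.5],[0,0,0,0,0,0,0.6],[0,0,0,0,0,0,0.6],[0,0,0,0,0,0,0.6],[0,0,0,0,0,0,0.6]]'; python3 ang.py 3
```

```text
time: 14.3
tool_pos: [0.5284, -0.0874, 0.3165]
ee_rot: [3.141, -0.0, 0.096]
wrist_force: [-0.8, -0.1, 0.3]
width: 0.0564
finger_force: 0.0
t 14.30 tcp [ 0.5284 -0.0874  0.3165] th 0.00 dy -0.002 q 0.85 wf [-0.8 -0.1  0.3] w 0.056
t 14.35 tcp [ 0.5284 -0.0874  0.3165] th 0.00 dy -0.002 q 0.85 wf [-0.5 -0.   0.4] w 0.056
t 14.40 tcp [ 0.5283 -0.0874  0.3165] th 0.00 dy -0.002 q 0.84 wf [ 0.   0.2 -0.7] w 0.056
```

```bash
python3 -m pendant '[[0,0,1,0,0,0,0.6],[0,0,2,0,0,0,0.6],[0,0,3,0,0,0,0.6],[0,0,3,0,0,0,0.6],[0,0,2,0,0,0,0.6],[0,0,1,0,0,0,0.6],[0,0,0,0,0,0,0.6],[0,0,0,0,0,0,0.6]]'|head -2; for i in 1 2 3 4; do python3 -m pendant '[[0,0,0,0,0,0,0.6],[0,0,0,0,0,0,0.6],[0,0,0,0,0,0,0.6],[0,0,0,0,0,0,0.6],[0,0,0,0,0,0,0.6],[0,0,0,0,0,0,0.6],[0,0,0,0,0,0,0.6],[0,0,0,0,0,0,0.6]]'|head -1; done; python3 ang.py 6
```

```text
time: 15.25
tool_pos: [0.5283, -0.0875, 0.4366]
time: 16.05
time: 16.85
time: 17.65
time: 18.45
t 18.45 tcp [ 0.5283 -0.0874  0.4365] th -0.01 dy -0.002 q 0.84 wf [ 0.4 -0.1 -0.4] w 0.056
t 18.50 tcp [ 0.5283 -0.0874  0.4365] th -0.01 dy -0.002 q 0.84 wf [-1.1 -0.6 -0.4] w 0.056
t 18.55 tcp [ 0.5283 -0.0874  0.4365] th 0.00 dy -0.002 q 0.84 wf [-0.4  0.3  0.2] w 0.057
t 18.60 tcp [ 0.5283 -0.0875  0.4365] th 0.00 dy -0.002 q 0.84 wf [-0.5  0.3  0.8] w 0.056
t 18.65 tcp [ 0.5283 -0.0874  0.4365] th 0.00 dy -0.002 q 0.85 wf [-0.5 -1.1  0.1] w 0.057
t 18.70 tcp [ 0.5282 -0.0874  0.4365] th 0.00 dy -0.002 q 0.85 wf [ 0.8 -0.6 -0.3] w 0.057
```

```bash
python3 -c "
from bench import robot;print(robot.close_job())"
```

```text
the job is handed in; nothing more can be done
None
```

The job is handed in, with no verdict returned: the diffuser hangs released and still (within about 0.01 rad), its foot within about 2 mm of the small steel tray's centre, and the gripper is lifted clear.

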